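# Clamp a ceramic for display

## Robot

A 7-joint arm with a two-finger parallel gripper is mounted at the origin on the work surface. World frame = base frame: x ahead of the robot, y to its left, z up, the work surface at z = 0. Lengths are in m, angles in rad, forces in N, time in s.
With the tool pointing down it reaches from about 0.4 to 0.85 m from the base axis. Payload 4.5 kg.
Tool frame: the origin (TCP) lies on the centre line of the jaws, within the pads' length; the fingertips stand 11 mm ahead of it and the grasp point (between the pads) lies 8 mm behind it; z points along the fingers, y is the line along which they close (so a half turn about z gives the same grasp; the last joint's range is limited). The gripper opens to 88 mm and grips with 3 to 60 N. Pads are 18 mm wide; open, the fingers measure 123 mm over their backs; the gripper's body (75 mm by 187 mm) begins 45 mm behind the grasp point.
Start: joints at [0.034, 0.689, -0.195, 1.565, 0.157, 0.902, -0.215], TCP at [0.625, 0, 0.25] pointing down, gripper open.
Joint ranges: [-3.01, 3.01], [-0.46, 2.08], [-1.47, 1.51], [0.13, 2.56], [-1, 4.14], [0.04, 2.09], [-2.66, 2.66]. Speed limits (rad/s): [2.57, 2.57, 3.14, 3.14, 3.14, 3.14, 3.14].

## Interface

Orientations are given as a unit quaternion [x, y, z, w].
In Python, from plant import * gives the robot as it stands. The module is installed in compiled form; this text tells all that it offers.
- The arm moves only by the tool send_rows, never from a script. Its argument "motion" is a list of rows, each an object of numbers: "x", "y", "z": the shift along the tool's x, y, z in cm; "rx", "ry", "rz": the turn, a rotation vector about the tool's x, y, z in rad; "jaw": the finger opening in cm, from 0 to 8.81. In form: [{"x": .., "y": .., "z": .., "rx": .., "ry": .., "rz": .., "jaw": ..}, ...]. A call has exactly 5 rows; each row shifts and turns the commanded pose from where the row before left it, along the tool's axes as they then stand; what a row does not reach is not made up. A row lasts 1/10 s, in which the tool goes at most 50 mm and 8.59 degrees, less where a joint would pass 70% of its speed; a pose out of reach is approached as far as the arm can. A call is refused whole if a number of a shift passes 5 or a number of a turn 0.15, either way. A call with a gripper value outside its range is refused whole. The fingers move at their own pace and stop on an object; "grip_force" is the grip in N (left out, the last holds). Time passes only in rows, so rows that do not move let the fingers close, or fill a call up. It gives the time, the measured TCP pose, the force, the opening and the grip force at its end, in the units of the state.
- get_state(): the state, without advancing time (a new reading comes with each control period).
- snapshot(name): name is "scene" or "side" or "wrist"; returns a dict with "img" (420x560x3 uint8, red, green, blue), "vertical_fov" (degrees; the focal length in pixels is half the picture's height over the tangent of half this angle, whatever the lens; pixels are square), "cx", "cy" (the principal point, pixels), "extrinsics" (4x4, takes a point from camera to world coordinates). Camera axes: x right, y up, looking along -z (the intrinsics and any distortion apply to the point x, -y, -z); pixel columns grow to the right and rows downward; lengths in m; the calibration is good to about 2 mm. A picture is of the moment at which its call begins. There is no depth.
- finish_job(): hands the job in; it is judged then, once.
The state is a dict: "clock": time; "q": joint angles; "qd": joint speeds; "joint_torque": joint torques, N m; "tool_pos": TCP position; "eef_rot": TCP orientation; "contact_force": force on the tool from outside, world axes, zero at the start; "moment": the same for the moment, N m; "opening": opening from 0.0 (shut) to 1.0 (fully open); "finger_force": force on a finger pad.
Only numpy, scipy, OpenCV 4.12 (cv2) and the standard library are available. Lean on these libraries where they do the work, as an engineer would, in place of code of your own. Each camera call takes 0.05 s, during which the arm holds its last target. There are 200 camera calls.

## Task

Slide the pink ceramic along its channel until its foot is fully home against the end stop, then tighten the wing nut of the clamp, a bit at a time between its two posts, until the rubber pad holds the foot snugly. Stop when the nut turns clearly stiffer than it runs free: too much cracks the glaze. Push gently, do not lean on the posts, and leave the other pottery alone.

Things in the scene. Friction and masses are not known exactly. Their poses are not given: they have to be found in the camera images.
- clamp: Display clamp fixed to the table: dark steel base plate, 190 x 170 x 8 mm. Origin on the table under the wing nut's axis, z up. A brass stud, 9 mm thick, stands on that axis up to z = 90 mm. The ceramic's channel lies on the plate at y = +75 mm; the nut's -y side is open and free.
- stop (a point): Centre of the end stop's face, at the plate's upper face (8 mm above the table): x = +35, y = +75 mm in the clamp's frame, axes as the clamp's. The stop is 14 mm high. The channel runs from it 130 mm towards -x, where it is open, between two rails 12 mm high whose inner faces are 67 mm apart.
- posts: The clamp's two steel guide posts, 10 mm thick, tops at z = 96 mm, at x = -34 and x = +34 mm, both at y = +34 mm in the clamp's frame (same origin and axes). They bar the tool's way round the nut on the ceramic's side. More than 12 N on them is leaning.
- strap: Red strap plate under the nut, 96 mm (x) by 64 mm (y from -18 to +46 mm), 8 mm thick, with an arm to y = +58 mm. Origin on the nut's axis at the strap's upper face; axes as the clamp's. It goes down with the nut, 2.5 mm per radian, and does not swing.
- strap_arm (a point): Point on the arm's upper face over the round rubber pad (12 mm) below it, at y = +51 mm. The pad's length differs each time: it meets the foot with this point anywhere from 39 to 44 mm above the table, so poses cannot tell. Sprung: beyond touch its force grows about 40 N per radian of nut. Aim at about 25 N (10 N at least, never over 45 N).
- nut (a joint): Turn of the wing nut, rad; grows as it tightens, clockwise seen from above. At 0 the wings lie along the clamp's x and the strap's upper face is 48 mm up; starts at 0 to 1. Running free it takes 0.12 Nm (read after a stop it is less, 0.04 to 0.10); each 10 N on the pad adds 0.025 Nm, so 0.06 Nm more at 25 N. It stays where it is left.
- nut_centre (a point): Centre of the aluminium wing nut, on its axis, half-way up the wings, 18 mm above the strap's upper face; z up, x along the wings. Two flat upright wings, 62 mm from tip to tip, 7 mm thick, 26 mm high (13 mm above and below here); hub of 11 mm radius, its top 4 mm below here. Goes down with the strap.
- ceramic: Pink vase-shaped plaque on a white foot, about 0.35 kg. Origin: centre of the foot's underside; axes about as the clamp's. Foot 70 (x) x 64 (y) x 14 mm high; plaque 14 mm thick (x 11 to 25 mm), up to 44 mm wide (y -10 to 34 mm), to 90 mm. Starts in the channel 30 to 45 mm short of home (home: x = 0, y = 75 mm in the clamp's frame). Push on the foot's -x end, under 25 N.
- cup: Blue cup, 68 mm wide, 75 mm high, origin at the centre of its underside; leave it.
- bowl: Terracotta bowl, 150 mm wide, 50 mm high, origin at the centre of its underside; leave it.
- jar: Glass jar, 56 mm wide, 70 mm high, origin at the centre of its underside; leave it.
Mind the look-alikes: they are no part of the job. Leave any turquoise look-alike of the ceramic alone.

How it is judged:
By the outcome, as a careful person would: the job done as asked, in the order asked, and still so for the second after the job is handed in, with the robot touching nothing.
It also fails if it takes over 72 s, if anything falls off the work surface, if the arm or the gripper's body presses on something with over 40 N, if the wrist force passes 120 N, or if a joint passes its speed limit or range.

## Working session

There is one attempt and no reset: what is moved stays moved. The work goes in short steps, Python scripts to look and compute and a tool call to move; the robot and the scene stay as the last step left them, time stands still between calls to the robot, and variables do not carry over. Pictures are saved under pics/ and viewed, at most 10 in all, crops included, and the job is handed in when it is done.

Besides the shell and the picture viewer there is one more tool, called after "Emit:" as name(argument=value, ...) on one line, values as JSON. send_rows: Moves the arm, as the interface text tells. Its arguments: {"type":"object","properties":{"motion":{"type":"array"},"grip_force":{"type":"number"}},"required":["motion"]}

```bash
mkdir -p pics; cat > h.py <<'E'
from plant import *
import numpy as np, cv2
def snap(n,f):
    s=snapshot(n); cv2.imwrite('pics/'+f+'.png',s['img'][:,:,::-1]); np.savez('pics/'+f+'.npz',**{k:np.array(v) for k,v in s.items()}); return s
def ld(f): return dict(np.load('pics/'+f+'.npz'))
def ray(s,u,v):
    h=s['img'].shape[0]; f=h/2/np.tan(np.radians(float(s['vertical_fov']))/2)
    d=np.array([(u-float(s['cx']))/f,-(v-float(s['cy']))/f,-1.]); E=s['extrinsics']
    return E[:3,3],E[:3,:3]@d
def onz(s,u,v,z):
    o,d=ray(s,u,v); return o+d*(z-o[2])/d[2]
def proj(s,p):
    h=s['img'].shape[0]; f=h/2/np.tan(np.radians(float(s['vertical_fov']))/2)
    E=s['extrinsics']; c=E[:3,:3].T@(np.array(p)-E[:3,3]); return float(s['cx'])-f*c[0]/c[2], float(s['cy'])+f*c[1]/c[2]
E
python3 - <<'E'
from h import *
ims=[]
for n in ['scene','side','wrist']:
    s=snap(n,n+'0'); print(n,[k for k in s],s['vertical_fov'],s['cx'],s['cy'],s['extrinsics'].round(3).tolist())
print(get_state())
E
```

```text
scene ['img', 'vertical_fov', 'cx', 'cy', 'extrinsics'] 53.805175336804844 274.1934239990881 216.73939849421305 [[-0.818, -0.462, 0.343, 0.895], [0.576, -0.647, 0.5, 0.534], [-0.009, 0.606, 0.795, 0.872], [0.0, 0.0, 0.0, 1.0]]
side ['img', 'vertical_fov', 'cx', 'cy', 'extrinsics'] 44.10960982216607 278.75197672997786 207.28503702020373 [[-0.998, 0.039, -0.044, 0.478], [-0.058, -0.768, 0.638, 0.926], [-0.01, 0.639, 0.769, 1.142], [0.0, 0.0, 0.0, 1.0]]
wrist ['img', 'vertical_fov', 'cx', 'cy', 'extrinsics'] 69.63162799411278 282.2699803867726 210.79399884363337 [[1.0, -0.001, 0.001, 0.623], [0.001, 0.961, 0.275, 0.072], [-0.001, -0.275, 0.961, 0.385], [0.0, 0.0, 0.0, 1.0]]
{'clock': 0.15, 'q': array([ 0.03379781,  0.6898109 , -0.19454194,  1.56607478,  0.15735567,
        0.90251828, -0.21511432]), 'qd': array([ 0.00154006, -0.00208268,  0.0008908 , -0.00358742, -0.00061027,
        0.00163993,  0.00070301]), 'joint_torque': array([-1.46674727e-03, -5.27863634e+01, -1.26819178e+00, -1.53587687e+01,
       -5.24473807e-02,  3.92338901e-03,  1.12435155e-04]), 'tool_pos': array([ 6.24541391e-01, -3.95102358e-05,  2.49090515e-01]), 'eef_rot': array([ 7.07072926e-01,  7.07140281e-01, -5.46574892e-04, -4.49219759e-04]), 'contact_force': array([ 0.68302026, -0.49370615,  0.75267764]), 'moment': array([ 0.03446808,  0.02641076, -0.0008351 ]), 'finger_force': 0.0, 'opening': 0.9992432878222622}
```

View pics/scene0.png

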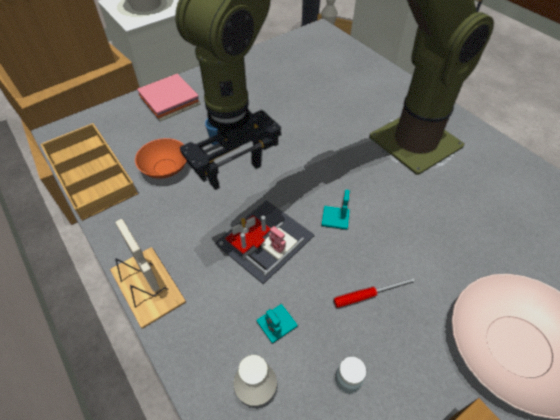

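View pics/wrist0.png

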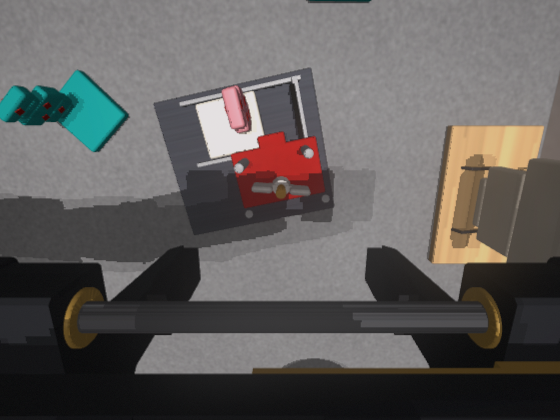

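Scene: clamp with pink ceramic at about (265,238). Wrist: posts at about (239,168) and (309,153), nut at (281,187), white foot at (228,125). The clamp is turned about 12° CCW. The turquoise look-alikes are off to the left.

```bash
python3 - <<'E'
from h import *
s=ld('wrist0'); im=s['img']; c=im[55:245,145:345]; cv2.imwrite('pics/crop1.png',cv2.resize(c[:,:,::-1],None,fx=3.1,fy=3.1,interpolation=cv2.INTER_CUBIC))
a=onz(s,239,168,.096);b=onz(s,309,153,.096);print(a,b,np.linalg.norm(a-b))
for p in [(155,102),(311,68),(334,205),(193,235)]: print(onz(s,*p,.008))
E
```

```text
[0.58160082 0.03141507 0.096     ] [0.64811332 0.04563025 0.096     ] 0.06801459295529234
[0.47302587 0.09665656 0.008     ]
[0.65553073 0.13346541 0.008     ]
[ 0.68961235 -0.02838272  0.008     ]
[ 0.50437174 -0.06987558  0.008     ]
```

View pics/crop1.png

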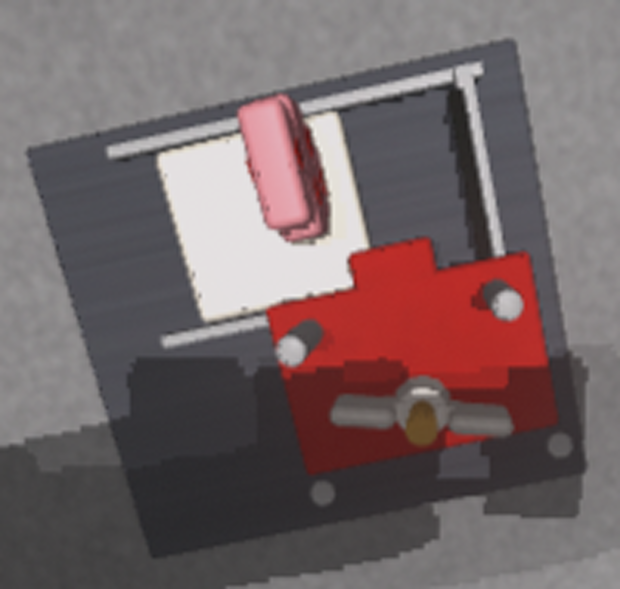

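```bash
cat >> h.py <<'E'
from scipy.spatial.transform import Rotation as Ro
YAW=np.radians(12.05); O=np.array([.62197,.00527,0.])
RC=Ro.from_euler('z',YAW)
def c2w(p): return O+RC.apply(np.array(p,float))
def w2c(p): return RC.inv().apply(np.array(p)-O)
def delta(pos_c,zdir=None,xdir=None,n=5):
    """target TCP in clamp frame (m); optional clamp-frame tool z and x dirs -> total tool-frame shift cm & rotvec"""
    st=get_state(); R=Ro.from_quat(st['eef_rot'])
    d=R.inv().apply(c2w(pos_c)-st['tool_pos'])*100
    out=d.round(2)
    rv=None
    if zdir is not None:
        z=RC.apply(np.array(zdir,float)); z/=np.linalg.norm(z); x=RC.apply(np.array(xdir,float)); x-=z*(x@z); x/=np.linalg.norm(x)
        T=Ro.from_matrix(np.c_[x,np.cross(z,x),z]); rv=(R.inv()*T).as_rotvec().round(3)
    print('shift cm',out,'rot',rv,'per row',(d/n).round(2),None if rv is None else (rv/n).round(3))
def show():
    st=get_state(); R=Ro.from_quat(st['eef_rot']); print('t',round(st['clock'],2),'tcp_c mm',(w2c(st['tool_pos'])*1e3).round(1),'z',RC.inv().apply(R.as_matrix()[:,2]).round(3),'x',RC.inv().apply(R.as_matrix()[:,0]).round(3),'Fc',RC.inv().apply(st['contact_force']).round(2),'Mc',RC.inv().apply(st['moment']).round(3),'op',round(st['opening']*88.1,1),'ff',round(st['finger_force'],1),'q',st['q'].round(2))
E
python3 - <<'E'
from h import *
s=ld('wrist0')
k=lambda p:(p[0]/3.1+145,p[1]/3.1+55)
print('foot z22',[ (w2c(onz(s,*k(p),.022))[:2]*1e3).round(1).tolist() for p in [(157,155),(340,112),(370,245),(205,320)]])
print('stop/rail z20',[ (w2c(onz(s,*k(p),.020))[:2]*1e3).round(1).tolist() for p in [(455,72),(108,152),(162,342)]])
print('plate z8',[ (w2c(onz(s,*k(p),.008))[:2]*1e3).round(1).tolist() for p in [(28,150),(515,40),(583,468),(155,556)]])
a,b=[w2c(onz(s,*k(p),.0755+0.0))for p in [(332,412),(512,420)]];print('wing',a*1e3,b*1e3,-np.arctan2(b[1]-a[1],b[0]-a[0]))
print('stud',(w2c(onz(s,*k((421,425)),.09))*1e3))
print('strap z47.5',[ (w2c(onz(s,*k(p),.0475))[:2]*1e3).round(1).tolist() for p in [(528,255),(557,427),(310,474)]])
for n in('scene','side'):
    t=ld(n+'0'); print(n,[np.round(proj(t,c2w(p)),1).tolist() for p in [(-.034,.034,.096),(.034,.034,.096),(0,0,.09)]])
t=ld('side0');u,v=map(int,proj(t,c2w((-.02,.04,.04))))
cv2.imwrite('pics/crop2.png',cv2.resize(t['img'][v-60:v+60,u-80:u+80,::-1],None,fx=5,fy=5,interpolation=cv2.INTER_CUBIC));print(u,v)
delta((-.105,.077,.12),(.581,0,-.814),(1,0,0))
print('turq',[w2c(onz(s,*p,.008))*1e3 for p in[(127,118),(95,150)]])
E
```

```text
foot z22 [[-77.2, 105.7], [-8.2, 106.1], [-8.0, 58.4], [-76.2, 44.3]]
stop/rail z20 [[35.3, 110.8], [-95.0, 110.7], [-95.4, 39.5]]
plate z8 [[-128.2, 119.2], [59.7, 118.4], [57.7, -48.1], [-127.8, -48.6]]
wing [-29.26494342   8.87832066  75.5       ] [29.42264578 -6.36941376 75.5       ] 0.2541918667203476
stud [-0.17549415  1.41452734 90.        ]
strap z47.5 [[47.0, 44.0], [46.4, -18.8], [-46.9, -17.4]]
scene [[263.2, 217.0], [242.6, 234.4], [243.0, 219.2]]
side [[263.3, 199.1], [237.8, 202.2], [249.2, 192.7]]
259 214
shift cm [  5.87 -12.11  12.93] rot [-0.422  0.521  1.314] per row [ 1.17 -2.42  2.59] [-0.084  0.104  0.263]
turq [array([-165.05830518,  110.23909613,    8.        ]), array([-216.50680555,   82.77381186,    8.        ])]
```

View pics/crop2.png

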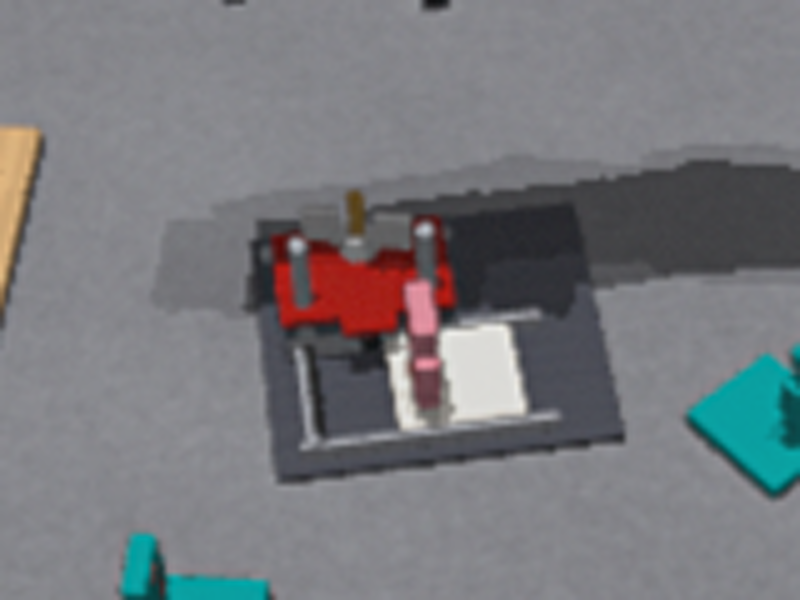

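Everything agrees with the given sizes: posts within 1 mm in both views, nut at about 0.25 rad. The foot's -x end is at clamp x = -77 mm, so about 42 mm to go. Next I close the jaws, turn and tilt.

Emit:
send_rows(motion=[{"rz": 0.136,"jaw": 0},{"rz": 0.136,"jaw": 0},{"rz": 0.136,"jaw": 0},{"rz": 0.136,"jaw": 0},{"rz": 0.136,"jaw": 0}], grip_force=10)

```text
schema error: expected keys x, y, z, rx, ry, rz, jaw
```

Emit:
send_rows(motion=[{"rz": 0.136,"jaw": 0},{"rz": 0.136,"jaw": 0},{"rz": 0.136,"jaw": 0},{"rz": 0.136,"jaw": 0},{"rz": 0.136,"jaw": 0}])

```text
schema error: expected keys x, y, z, rx, ry, rz, jaw
```

Emit:
send_rows(motion=[{"ry": 0.124,"jaw": 0},{"ry": 0.124,"jaw": 0},{"ry": 0.124,"jaw": 0},{"ry": 0.124,"jaw": 0},{"ry": 0.124,"jaw": 0}])

```text
schema error: expected keys x, y, z, rx, ry, rz, jaw
```

```bash
python3 - <<'E'
from h import *
show(); delta((-.104,.077,.10),(.581,0,-.814),(1,0,0))
E
```

```text
t 0.15 tcp_c mm [  1.4  -5.7 249.1] z [-0.001  0.    -1.   ] x [ 0.209  0.978 -0.   ] Fc [ 0.56 -0.63  0.75] Mc [ 0.039  0.019 -0.001] op 88.0 ff 0.0 q [ 0.03  0.69 -0.19  1.57  0.16  0.9  -0.22]
shift cm [  5.89 -12.01  14.93] rot [-0.422  0.521  1.314] per row [ 1.18 -2.4   2.99] [-0.084  0.104  0.263]
```

All keys are needed in each row.

Emit:
send_rows(motion=[{"x": 0,"y": 0,"z": 0,"rx": 0,"ry": 0,"rz": 0.136,"jaw": 0},{"x": 0,"y": 0,"z": 0,"rx": 0,"ry": 0,"rz": 0.136,"jaw": 0},{"x": 0,"y": 0,"z": 0,"rx": 0,"ry": 0,"rz": 0.136,"jaw": 0},{"x": 0,"y": 0,"z": 0,"rx": 0,"ry": 0,"rz": 0.136,"jaw": 0},{"x": 0,"y": 0,"z": 0,"rx": 0,"ry": 0,"rz": 0.136,"jaw": 0}], grip_force=10)

```text
clock: 0.65
tool_pos: [0.6247, 0.0001, 0.2494]
eef_rot: [0.904, 0.428, -0.0, -0.0]
contact_force: [-0.5, -0.3, -0.2]
opening: 0.571
finger_force: 0.0
```

Emit:
send_rows(motion=[{"x": 0,"y": 0,"z": 0,"rx": 0,"ry": 0,"rz": 0.136,"jaw": 0},{"x": 0,"y": 0,"z": 0,"rx": 0,"ry": 0,"rz": 0.136,"jaw": 0},{"x": 0,"y": 0,"z": 0,"rx": 0,"ry": 0,"rz": 0.136,"jaw": 0},{"x": 0,"y": 0,"z": 0,"rx": 0,"ry": 0,"rz": 0.136,"jaw": 0},{"x": 0,"y": 0,"z": 0,"rx": 0,"ry": 0,"rz": 0.136,"jaw": 0}])

```text
clock: 1.15
tool_pos: [0.6248, 0.0002, 0.2494]
eef_rot: [0.995, 0.103, -0.0, -0.0]
contact_force: [0.2, -0.2, -0.6]
opening: 0.114
finger_force: 0.0
```

Emit:
send_rows(motion=[{"x": 0,"y": 0,"z": 0,"rx": 0,"ry": 0.124,"rz": 0,"jaw": 0},{"x": 0,"y": 0,"z": 0,"rx": 0,"ry": 0.124,"rz": 0,"jaw": 0},{"x": 0,"y": 0,"z": 0,"rx": 0,"ry": 0.124,"rz": 0,"jaw": 0},{"x": 0,"y": 0,"z": 0,"rx": 0,"ry": 0.124,"rz": 0,"jaw": 0},{"x": 0,"y": 0,"z": 0,"rx": 0,"ry": 0.124,"rz": 0,"jaw": 0}])

```text
clock: 1.65
tool_pos: [0.6228, 0.0, 0.254]
eef_rot: [0.962, 0.104, 0.249, -0.033]
contact_force: [0.9, -0.2, -0.7]
opening: 0.003
finger_force: 0.0
```

```bash
python3 - <<'E'
from h import *
show(); delta((-.104,.077,.10),(.581,0,-.814),(1,0,0))
E
```

```text
t 1.65 tcp_c mm [ -0.3  -5.3 254. ] z [ 0.486  0.014 -0.874] x [0.874 0.    0.486] Fc [ 0.79 -0.39 -0.71] Mc [ 0.096  0.536 -0.   ] op 0.3 ff 0.0 q [ 0.07  0.56 -0.14  2.04 -0.54  0.06 -0.85]
shift cm [-16.54  -8.12   8.54] rot [-0.014  0.113 -0.   ] per row [-3.31 -1.62  1.71] [-0.003  0.023 -0.   ]
```

Measured q6 is 0.06, near its limit, so the forward tilt won't work low down. The alternative is a vertical tool with open jaws, closing axis about 12° off clamp x, pushing with the back of the front finger. By the given sizes, the body then clears the posts, the plaque and the turquoise look-alike.

```bash
python3 - <<'E'
from h import *
delta((-.149,.071,.12),(0,0,-1),(-.208,.978,0))
E
```

```text
shift cm [-19.5   -7.58   4.59] rot [ 0.44  -0.376 -1.734] per row [-3.9  -1.52  0.92] [ 0.088 -0.075 -0.347]
```

Emit:
send_rows(motion=[{"x": 0,"y": 0,"z": 0,"rx": 0,"ry": -0.101,"rz": 0,"jaw": 0},{"x": 0,"y": 0,"z": 0,"rx": 0,"ry": -0.101,"rz": 0,"jaw": 2},{"x": 0,"y": 0,"z": 0,"rx": 0,"ry": -0.101,"rz": 0,"jaw": 4},{"x": 0,"y": 0,"z": 0,"rx": 0,"ry": -0.101,"rz": 0,"jaw": 6},{"x": 0,"y": 0,"z": 0,"rx": 0,"ry": -0.101,"rz": 0,"jaw": 8.81}], grip_force=20)

```text
clock: 2.15
tool_pos: [0.6296, 0.0002, 0.258]
eef_rot: [0.994, 0.108, 0.004, -0.004]
contact_force: [0.2, 0.4, 0.1]
opening: 0.346
finger_force: 0.0
```

Emit:
send_rows(motion=[{"x": 0,"y": 0,"z": 0,"rx": 0,"ry": 0,"rz": -0.148,"jaw": 8.81},{"x": 0,"y": 0,"z": 0,"rx": 0,"ry": 0,"rz": -0.148,"jaw": 8.81},{"x": 0,"y": 0,"z": 0,"rx": 0,"ry": 0,"rz": -0.148,"jaw": 8.81},{"x": 0,"y": 0,"z": 0,"rx": 0,"ry": 0,"rz": -0.148,"jaw": 8.81},{"x": 0,"y": 0,"z": 0,"rx": 0,"ry": 0,"rz": -0.148,"jaw": 8.81}])

```text
clock: 2.65
tool_pos: [0.6295, -0.0, 0.2572]
eef_rot: [0.887, 0.462, 0.007, -0.002]
contact_force: [0.2, -0.9, -0.5]
opening: 0.796
finger_force: 0.0
```

Emit:
send_rows(motion=[{"x": 0,"y": 0,"z": 0,"rx": 0,"ry": 0,"rz": -0.148,"jaw": 8.81},{"x": 0,"y": 0,"z": 0,"rx": 0,"ry": 0,"rz": -0.148,"jaw": 8.81},{"x": 0,"y": 0,"z": 0,"rx": 0,"ry": 0,"rz": -0.148,"jaw": 8.81},{"x": 0,"y": 0,"z": 0,"rx": 0,"ry": 0,"rz": -0.148,"jaw": 8.81},{"x": 0,"y": 0,"z": 0,"rx": 0,"ry": 0,"rz": -0.148,"jaw": 8.81}])

```text
clock: 3.15
tool_pos: [0.6295, -0.0001, 0.2573]
eef_rot: [0.659, 0.752, 0.007, 0.0]
contact_force: [-0.0, 0.8, 0.0]
opening: 0.999
finger_force: 0.0
```

```bash
python3 - <<'E'
from h import *
show();delta((-.149,.071,.12),(0,0,-1),(-.208,.978,0))
E
```

```text
t 3.15 tcp_c mm [  6.2  -6.9 257.3] z [ 0.012  0.008 -1.   ] x [0.08  0.997 0.009] Fc [0.16 0.83 0.02] Mc [0.008 0.001 0.038] op 88.0 ff 0.0 q [-0.05  0.68 -0.03  1.56  0.01  0.89  0.05]
shift cm [  6.4  -16.25  13.6 ] rot [ 0.013 -0.007 -0.289] per row [ 1.28 -3.25  2.72] [ 0.003 -0.001 -0.058]
```

Emit:
send_rows(motion=[{"x": 1.28,"y": -3.25,"z": 2.7,"rx": 0,"ry": 0,"rz": 0,"jaw": 8.81},{"x": 1.28,"y": -3.25,"z": 2.7,"rx": 0,"ry": 0,"rz": 0,"jaw": 8.81},{"x": 1.28,"y": -3.25,"z": 2.7,"rx": 0,"ry": 0,"rz": 0,"jaw": 8.81},{"x": 1.28,"y": -3.25,"z": 2.7,"rx": 0,"ry": 0,"rz": 0,"jaw": 8.81},{"x": 1.28,"y": -3.25,"z": 2.7,"rx": 0,"ry": 0,"rz": 0,"jaw": 8.81}])

```text
clock: 3.65
tool_pos: [0.4609, 0.0448, 0.1207]
eef_rot: [0.662, 0.75, 0.008, 0.001]
contact_force: [0.1, 0.3, -1.2]
opening: 1.004
finger_force: 0.0
```

Emit:
send_rows(motion=[{"x": 0,"y": 0,"z": 0,"rx": 0.013,"ry": -0.007,"rz": -0.072,"jaw": 8.81},{"x": 0,"y": 0,"z": 0,"rx": 0,"ry": 0,"rz": -0.072,"jaw": 8.81},{"x": 0,"y": 0,"z": 0,"rx": 0,"ry": 0,"rz": -0.072,"jaw": 8.81},{"x": 0,"y": 0,"z": 0,"rx": 0,"ry": 0,"rz": -0.072,"jaw": 8.81},{"x": 0,"y": 0,"z": 0,"rx": 0,"ry": 0,"rz": 0,"jaw": 8.81}])

```text
clock: 4.15
tool_pos: [0.4621, 0.0446, 0.1211]
eef_rot: [0.547, 0.837, 0.0, -0.001]
contact_force: [-0.5, -0.7, -0.3]
opening: 1.0
finger_force: 0.0
```

```bash
python3 - <<'E'
from h import *
show();delta((-.149,.071,.024),(0,0,-1),(-.208,.978,0))
snap('wrist','w1')
E
```

```text
t 4.15 tcp_c mm [-148.2   71.8  121.1] z [-0.001  0.002 -1.   ] x [-0.201  0.98   0.002] Fc [-0.61 -0.56 -0.27] Mc [ 0.004 -0.054  0.016] op 88.1 ff 0.0 q [-0.16  0.72 -0.06  2.15  0.14  0.27  0.07]
shift cm [-0.08 -0.1   9.71] rot [-0.    -0.002 -0.007] per row [-0.02 -0.02  1.94] [-0.    -0.    -0.001]
```

View pics/w1.png

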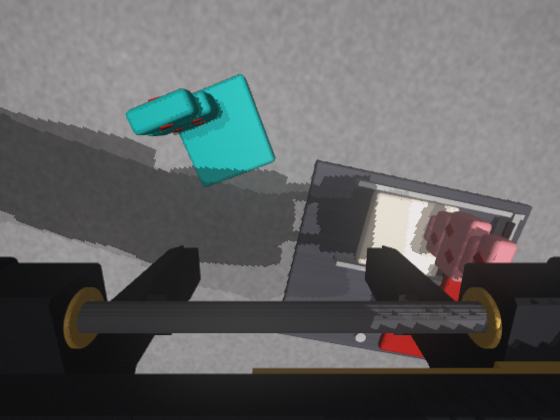

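The turquoise piece's nearest corner is at (207,186), clear of the rear finger at (185,250). Descending beside the foot.

Emit:
send_rows(motion=[{"x": 0,"y": -0.1,"z": 1.6,"rx": 0,"ry": 0,"rz": 0,"jaw": 8.81},{"x": 0,"y": 0,"z": 1.6,"rx": 0,"ry": 0,"rz": 0,"jaw": 8.81},{"x": 0,"y": 0,"z": 1.6,"rx": 0,"ry": 0,"rz": 0,"jaw": 8.81},{"x": 0,"y": 0,"z": 1.6,"rx": 0,"ry": 0,"rz": 0,"jaw": 8.81},{"x": 0,"y": 0,"z": 0,"rx": 0,"ry": 0,"rz": 0,"jaw": 8.81}])

```text
clock: 4.7
tool_pos: [0.4603, 0.0442, 0.0558]
eef_rot: [0.548, 0.837, -0.001, -0.002]
contact_force: [0.2, -0.1, -0.4]
opening: 1.001
finger_force: 0.0
```

```bash
python3 - <<'E'
from h import *
show();delta((-.149,.071,.025),(0,0,-1),(-.208,.978,0))
E
```

```text
t 4.7 tcp_c mm [-150.    71.8   55.8] z [-0.003  0.001 -1.   ] x [-0.2    0.98   0.002] Fc [ 0.18 -0.13 -0.36] Mc [-0.02  -0.017  0.007] op 88.2 ff 0.0 q [-0.18  0.86 -0.02  2.18  0.16  0.1   0.06]
shift cm [-0.11  0.09  3.08] rot [-0.003 -0.002 -0.009] per row [-0.02  0.02  0.62] [-0.001 -0.    -0.002]
```

Emit:
send_rows(motion=[{"x": -0.1,"y": 0.4,"z": 0.6,"rx": 0,"ry": 0,"rz": 0,"jaw": 8.81},{"x": 0,"y": 0,"z": 0.8,"rx": 0,"ry": 0,"rz": 0,"jaw": 8.81},{"x": 0,"y": 0,"z": 0.8,"rx": 0,"ry": 0,"rz": 0,"jaw": 8.81},{"x": 0,"y": 0,"z": 0.8,"rx": 0,"ry": 0,"rz": 0,"jaw": 8.81},{"x": 0,"y": 0,"z": 0,"rx": 0,"ry": 0,"rz": 0,"jaw": 8.81}])

```text
clock: 5.2
tool_pos: [0.4646, 0.0449, 0.0263]
eef_rot: [0.547, 0.837, -0.0, -0.001]
contact_force: [0.8, -0.4, -0.5]
opening: 1.001
finger_force: 0.0
```

```bash
python3 - <<'E'
from h import *
show();delta((-.145,.0715,.025),(0,0,-1),(-.208,.978,0))
E
```

```text
t 5.2 tcp_c mm [-145.6   71.6   26.3] z [-0.002  0.001 -1.   ] x [-0.201  0.98   0.002] Fc [ 0.7  -0.53 -0.53] Mc [-0.011 -0.018 -0.023] op 88.2 ff 0.0 q [-0.19  0.92 -0.01  2.17  0.17  0.05  0.05]
shift cm [-0.03  0.06  0.13] rot [-0.002 -0.002 -0.007] per row [-0.01  0.01  0.03] [-0.    -0.    -0.001]
```

Emit:
send_rows(motion=[{"x": -0.08,"y": 0.39,"z": 0.05,"rx": 0,"ry": 0,"rz": 0,"jaw": 8.81},{"x": -0.08,"y": 0.39,"z": 0.05,"rx": 0,"ry": 0,"rz": 0,"jaw": 8.81},{"x": -0.08,"y": 0.39,"z": 0.05,"rx": 0,"ry": 0,"rz": 0,"jaw": 8.81},{"x": -0.06,"y": 0.29,"z": 0,"rx": 0,"ry": 0,"rz": 0,"jaw": 8.81},{"x": -0.06,"y": 0.29,"z": 0,"rx": 0,"ry": 0,"rz": 0,"jaw": 8.81}])

```text
clock: 5.7
tool_pos: [0.4814, 0.0482, 0.0259]
eef_rot: [0.547, 0.837, -0.001, -0.002]
contact_force: [-4.1, -1.2, 3.8]
opening: 0.999
finger_force: 2.4
```

```bash
python3 - <<'E'
from h import *
show()
snap('side','sd1')
t=ld('sd1');u,v=259,214
cv2.imwrite('pics/crop3.png',cv2.resize(t['img'][v-70:v+50,u-60:u+100,::-1],None,fx=5,fy=5,interpolation=cv2.INTER_CUBIC))
E
```

```text
t 5.7 tcp_c mm [-128.5   71.3   25.9] z [-0.003  0.001 -1.   ] x [-0.201  0.98   0.002] Fc [-4.3  -0.35  3.82] Mc [0.008 0.691 0.   ] op 88.0 ff 2.4 q [-0.18  0.93 -0.02  2.12  0.17  0.1   0.05]
```

View pics/crop3.png

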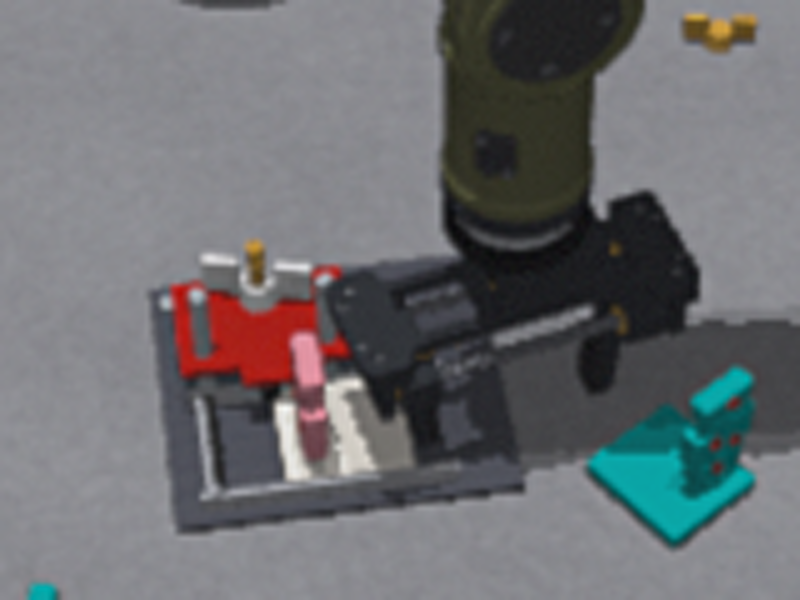

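```bash
python3 - <<'E'
from h import *
t=ld('sd1'); k=lambda p: ((np.array(proj(t,c2w(np.array(p)/1e3)))-[199,144])*5).round().tolist()
P=np.array([-128.5+60.2,71.3+12.8]); c=np.array([.979,.201]);l=np.array([-.201,.979])
for nm,q in [('lead -y',P-9*l),('lead +y',P+9*l),('inner -y',P-17.5*c-9*l),('inner +y',P-17.5*c+9*l)]: print(nm,q.round(1),k([*q,15]),k([*q,60]))
for q in [(-77,107),(-77,43),(-67,107),(-67,43),(-7,107),(3,107)]: print('foot',q,k([*q,22]))
E
```

```text
lead -y [-66.5  75.3] [395.0, 421.0] [394.0, 370.0]
lead +y [-70.1  92.9] [406.0, 446.0] [406.0, 395.0]
inner -y [-83.6  71.8] [425.0, 412.0] [425.0, 361.0]
inner +y [-87.2  89.4] [437.0, 437.0] [437.0, 386.0]
foot (-77, 107) [423.0, 457.0]
foot (-77, 43) [405.0, 365.0]
foot (-67, 107) [405.0, 460.0]
foot (-67, 43) [387.0, 368.0]
foot (-7, 107) [294.0, 474.0]
foot (3, 107) [275.0, 476.0]
```

```bash
python3 - <<'E'
from h import *
t=ld('sd1')
cv2.imwrite('pics/crop4.png',cv2.resize(t['img'][205:245,245:300,::-1],None,fx=14,fy=14,interpolation=cv2.INTER_CUBIC))
E
```

View pics/crop4.png

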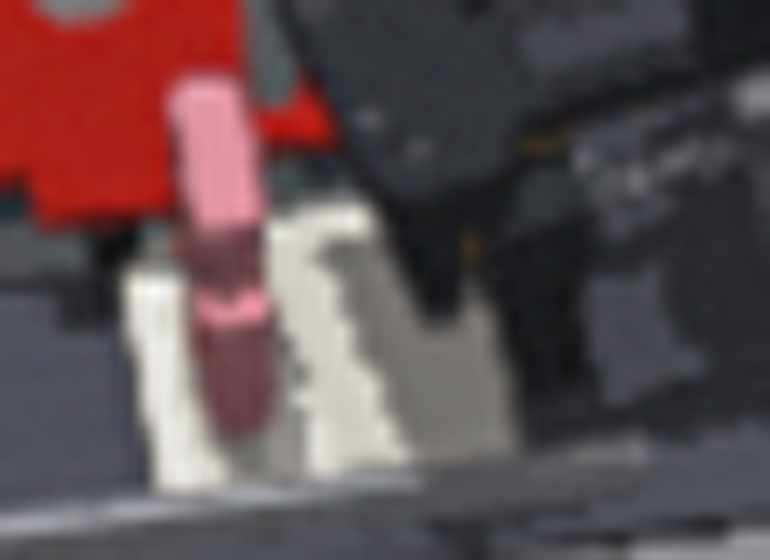

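The finger taper or tip height looks ambiguous: the vertical force is +3.8 N and the foot has moved only about 5 mm. I'll back off, go lower and push again.

Emit:
send_rows(motion=[{"x": 0.12,"y": -0.59,"z": 0,"rx": 0,"ry": 0,"rz": 0,"jaw": 8.81},{"x": 0.12,"y": -0.59,"z": 0,"rx": 0,"ry": 0,"rz": 0,"jaw": 8.81},{"x": 0,"y": 0,"z": 0.25,"rx": 0,"ry": 0,"rz": 0,"jaw": 8.81},{"x": 0,"y": 0,"z": 0.2,"rx": 0,"ry": 0,"rz": 0,"jaw": 8.81},{"x": 0,"y": 0,"z": 0,"rx": 0,"ry": 0,"rz": 0,"jaw": 8.81}])

```text
clock: 6.25
tool_pos: [0.4712, 0.0463, 0.0209]
eef_rot: [0.547, 0.837, 0.001, -0.001]
contact_force: [-0.7, 0.1, -0.1]
opening: 1.0
finger_force: 0.0
```

```bash
python3 - <<'E'
from h import *
show()
snap('side','sd2')
a=ld('sd1')['img'][205:245,245:300];b=ld('sd2')['img'][205:245,245:300]
cv2.imwrite('pics/crop5.png',cv2.resize(b[:,:,::-1],None,fx=14,fy=14,interpolation=cv2.INTER_CUBIC))
E
```

```text
t 6.25 tcp_c mm [-138.9   71.6   20.9] z [ 0.     0.001 -1.   ] x [-0.201  0.98   0.001] Fc [-0.67  0.29 -0.07] Mc [ 0.004 -0.068 -0.021] op 88.1 ff 0.0 q [-0.19  0.94 -0.01  2.15  0.18  0.05  0.04]
```

View pics/crop5.png

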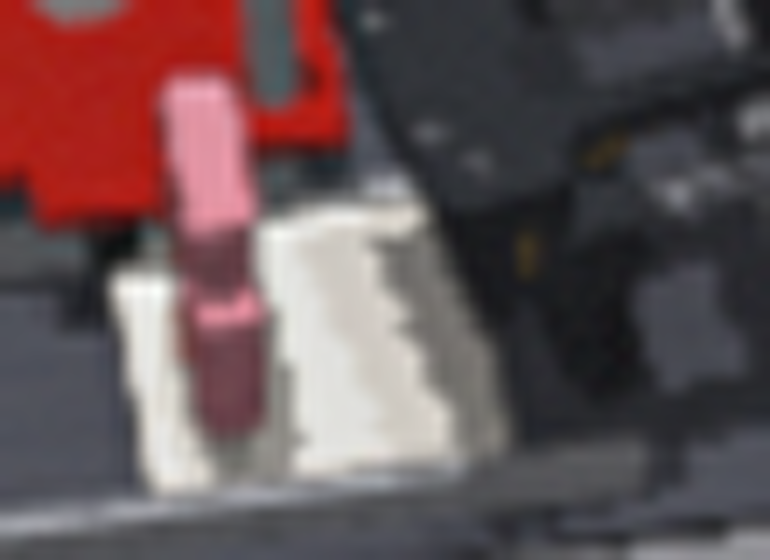

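Now the finger stands clear beside the foot's end, with its edge at about (490,340), and the force is zero. Pushing again, lower.

Emit:
send_rows(motion=[{"x": -0.06,"y": 0.29,"z": 0,"rx": 0,"ry": 0,"rz": 0,"jaw": 8.81},{"x": -0.06,"y": 0.29,"z": 0,"rx": 0,"ry": 0,"rz": 0,"jaw": 8.81},{"x": -0.06,"y": 0.29,"z": 0,"rx": 0,"ry": 0,"rz": 0,"jaw": 8.81},{"x": -0.06,"y": 0.29,"z": 0,"rx": 0,"ry": 0,"rz": 0,"jaw": 8.81},{"x": -0.06,"y": 0.29,"z": 0,"rx": 0,"ry": 0,"rz": 0,"jaw": 8.81}])

```text
clock: 6.8
tool_pos: [0.4835, 0.0487, 0.0212]
eef_rot: [0.547, 0.837, -0.001, -0.002]
contact_force: [-5.3, -1.3, 5.7]
opening: 1.0
finger_force: 2.9
```

```bash
cat >> h.py <<'E'
def foot(f):
    s=snap('side',f); im=s['img'].astype(int)
    out=[]
    for y in (95,100,104):   # sample foot's top along x for white->dark end facing +x
        xs=np.arange(-60,50,.5); v=[]
        for x in xs:
            u,w=proj(s,c2w((x/1e3,y/1e3,.022))); v.append(cv2.getRectSubPix(s['img'].astype(np.float32)[:,:,0].copy(),(1,1),(u,w))[0,0])
        v=np.array(v); g=np.gradient(v)
        i=[j for j in range(len(xs)-1) if v[j]>=120>v[j+1]]
        out.append([xs[j] for j in i])
    print('foot +x end candidates',out)
E
python3 - <<'E'
from h import *
show(); foot('sd3')
E
```

```text
t 6.8 tcp_c mm [-126.3   71.4   21.2] z [-0.005  0.001 -1.   ] x [-0.201  0.98   0.002] Fc [-5.42 -0.18  5.74] Mc [0.032 0.807 0.039] op 88.1 ff 2.9 q [-0.18  0.94 -0.02  2.11  0.18  0.1   0.04]
foot +x end candidates [[np.float64(-22.5), np.float64(1.5), np.float64(41.0)], [np.float64(-21.0), np.float64(1.5), np.float64(41.0)], [np.float64(-19.5), np.float64(2.0), np.float64(41.5)]]
```

Contact is on the tapered finger back, total about 8 N. The foot's +x end is at +1.5 mm, so 33.5 mm to go. I keep pushing.

Emit:
send_rows(motion=[{"x": -0.08,"y": 0.39,"z": 0,"rx": 0,"ry": 0,"rz": 0,"jaw": 8.81},{"x": -0.08,"y": 0.39,"z": 0,"rx": 0,"ry": 0,"rz": 0,"jaw": 8.81},{"x": -0.08,"y": 0.39,"z": 0,"rx": 0,"ry": 0,"rz": 0,"jaw": 8.81},{"x": -0.08,"y": 0.39,"z": 0,"rx": 0,"ry": 0,"rz": 0,"jaw": 8.81},{"x": -0.08,"y": 0.39,"z": 0,"rx": 0,"ry": 0,"rz": 0,"jaw": 8.81}])

```text
clock: 7.35
tool_pos: [0.5051, 0.0534, 0.0211]
eef_rot: [0.547, 0.837, 0.0, -0.001]
contact_force: [-2.6, -0.9, 1.2]
opening: 0.997
finger_force: 1.7
```

```bash
python3 - <<'E'
from h import *
show(); foot('sd4')
E
```

```text
t 7.35 tcp_c mm [-104.2   71.5   21.1] z [-0.001  0.001 -1.   ] x [-0.201  0.98   0.002] Fc [-2.69 -0.32  1.21] Mc [ 0.022  0.609 -0.027] op 87.9 ff 1.7 q [-0.17  0.94 -0.03  2.05  0.18  0.15  0.04]
foot +x end candidates [[np.float64(-41.5), np.float64(-0.5), np.float64(24.5), np.float64(41.0)], [np.float64(1.0), np.float64(23.5), np.float64(41.0)], [np.float64(-39.5), np.float64(2.0), np.float64(23.5), np.float64(41.5)]]
```

Emit:
send_rows(motion=[{"x": -0.05,"y": 0.25,"z": 0,"rx": 0,"ry": 0,"rz": 0,"jaw": 8.81},{"x": -0.05,"y": 0.25,"z": 0,"rx": 0,"ry": 0,"rz": 0,"jaw": 8.81},{"x": -0.03,"y": 0.15,"z": 0,"rx": 0,"ry": 0,"rz": 0,"jaw": 8.81},{"x": -0.02,"y": 0.12,"z": 0,"rx": 0,"ry": 0,"rz": 0,"jaw": 8.81},{"x": -0.02,"y": 0.1,"z": 0,"rx": 0,"ry": 0,"rz": 0,"jaw": 8.81}])

```text
clock: 7.9
tool_pos: [0.5136, 0.0554, 0.0212]
eef_rot: [0.547, 0.837, 0.0, -0.001]
contact_force: [-3.0, -0.8, 0.9]
opening: 0.999
finger_force: 1.5
```

```bash
python3 - <<'E'
from h import *
show(); foot('sd5')
E
```

```text
t 7.9 tcp_c mm [-95.6  71.6  21.2] z [-0.     0.001 -1.   ] x [-0.201  0.98   0.002] Fc [-3.14 -0.15  0.87] Mc [0.011 0.5   0.004] op 88.0 ff 1.5 q [-0.17  0.95 -0.04  2.03  0.18  0.17  0.04]
foot +x end candidates [[np.float64(7.5), np.float64(31.0), np.float64(41.0)], [np.float64(9.5), np.float64(31.0), np.float64(41.0)], [np.float64(-30.5), np.float64(11.5), np.float64(31.5), np.float64(41.5)]]
```

Emit:
send_rows(motion=[{"x": -0.02,"y": 0.1,"z": 0,"rx": 0,"ry": 0,"rz": 0,"jaw": 8.81},{"x": -0.02,"y": 0.1,"z": 0,"rx": 0,"ry": 0,"rz": 0,"jaw": 8.81},{"x": -0.02,"y": 0.08,"z": 0,"rx": 0,"ry": 0,"rz": 0,"jaw": 8.81},{"x": -0.01,"y": 0.05,"z": 0,"rx": 0,"ry": 0,"rz": 0,"jaw": 8.81},{"x": -0.01,"y": 0.05,"z": 0,"rx": 0,"ry": 0,"rz": 0,"jaw": 8.81}])

```text
clock: 8.45
tool_pos: [0.5157, 0.0558, 0.0212]
eef_rot: [0.547, 0.837, -0.001, -0.002]
contact_force: [-6.4, -1.7, 4.6]
opening: 0.997
finger_force: 3.5
```

```bash
python3 - <<'E'
from h import *
show(); foot('sd6')
E
```

```text
t 8.45 tcp_c mm [-93.4  71.6  21.2] z [-0.004  0.001 -1.   ] x [-0.201  0.98   0.002] Fc [-6.6  -0.33  4.61] Mc [0.111 1.088 0.031] op 87.8 ff 3.5 q [-0.17  0.95 -0.04  2.02  0.18  0.19  0.04]
foot +x end candidates [[np.float64(10.5), np.float64(31.0), np.float64(41.0)], [np.float64(12.5), np.float64(31.0), np.float64(41.5)], [np.float64(-28.5), np.float64(-23.5), np.float64(13.0), np.float64(32.0), np.float64(41.5)]]
```

Emit:
send_rows(motion=[{"x": -0.02,"y": 0.1,"z": 0,"rx": 0,"ry": 0,"rz": 0,"jaw": 8.81},{"x": -0.01,"y": 0.05,"z": 0,"rx": 0,"ry": 0,"rz": 0,"jaw": 8.81},{"x": -0.01,"y": 0.05,"z": 0,"rx": 0,"ry": 0,"rz": 0,"jaw": 8.81},{"x": -0.01,"y": 0.05,"z": 0,"rx": 0,"ry": 0,"rz": 0,"jaw": 8.81},{"x": 0,"y": 0,"z": 0,"rx": 0,"ry": 0,"rz": 0,"jaw": 8.81}])

```text
clock: 9.0
tool_pos: [0.5159, 0.0558, 0.0213]
eef_rot: [0.547, 0.837, -0.002, -0.003]
contact_force: [-10.5, -1.3, 8.2]
opening: 0.998
finger_force: 5.4
```

```bash
python3 - <<'E'
from h import *
show(); foot('sd7')
s=ld('sd7')
for y in (85,95,103):
  print(y,[(x,int(np.mean(cv2.getRectSubPix(s['img'].astype(np.float32),(1,1),tuple(proj(s,c2w((x/1e3,y/1e3,.022)))))))) for x in range(22,48,2)])
E
```

```text
t 9.0 tcp_c mm [-93.2  71.5  21.3] z [-0.008  0.001 -1.   ] x [-0.201  0.98   0.003] Fc [-10.51   0.88   8.16] Mc [0.143 1.624 0.072] op 88.0 ff 5.4 q [-0.17  0.95 -0.04  2.01  0.18  0.19  0.04]
foot +x end candidates [[np.float64(10.5), np.float64(31.0), np.float64(41.0)], [np.float64(12.0), np.float64(31.0), np.float64(41.0)], [np.float64(-28.5), np.float64(-24.0), np.float64(13.0), np.float64(32.0), np.float64(41.5)]]
85 [(22, 98), (24, 138), (26, 181), (28, 211), (30, 194), (32, 113), (34, 68), (36, 93), (38, 142), (40, 141), (42, 114), (44, 83), (46, 82)]
95 [(22, 121), (24, 165), (26, 208), (28, 201), (30, 156), (32, 93), (34, 49), (36, 85), (38, 129), (40, 153), (42, 108), (44, 88), (46, 82)]
103 [(22, 155), (24, 206), (26, 222), (28, 221), (30, 199), (32, 114), (34, 82), (36, 92), (38, 135), (40, 150), (42, 115), (44, 86), (46, 83)]
```

The TCP has hit a hard stop: 10.5 N with no further motion. I retreat, rise and check from above.

Emit:
send_rows(motion=[{"x": 0.1,"y": -0.5,"z": 0,"rx": 0,"ry": 0,"rz": 0,"jaw": 8.81},{"x": 0.2,"y": -1.0,"z": 0,"rx": 0,"ry": 0,"rz": 0,"jaw": 8.81},{"x": 0.2,"y": -1.0,"z": 0,"rx": 0,"ry": 0,"rz": 0,"jaw": 8.81},{"x": 0,"y": 0,"z": -3,"rx": 0,"ry": 0,"rz": 0,"jaw": 8.81},{"x": 0,"y": 0,"z": -4,"rx": 0,"ry": 0,"rz": 0,"jaw": 8.81}])

```text
clock: 9.55
tool_pos: [0.4957, 0.0517, 0.0909]
eef_rot: [0.547, 0.837, 0.001, -0.001]
contact_force: [1.4, -0.2, 0.5]
opening: 0.999
finger_force: 0.0
```

Emit:
send_rows(motion=[{"x": 0,"y": 2,"z": -3,"rx": 0,"ry": 0,"rz": 0,"jaw": 5},{"x": -1,"y": 3,"z": -3,"rx": 0,"ry": 0,"rz": 0,"jaw": 5},{"x": -2,"y": 3,"z": -3,"rx": 0,"ry": 0,"rz": 0,"jaw": 5},{"x": -2,"y": 3,"z": -2,"rx": 0,"ry": 0,"rz": 0,"jaw": 5},{"x": -2,"y": 3,"z": 0,"rx": 0,"ry": 0,"rz": 0,"jaw": 5}])

```text
clock: 10.05
tool_pos: [0.6566, 0.0432, 0.2059]
eef_rot: [0.548, 0.837, 0.004, 0.004]
contact_force: [1.0, 0.4, -0.6]
opening: 0.574
finger_force: 0.0
```

```bash
python3 - <<'E'
from h import *
show(); s=snap('wrist','w2')
u,v=map(int,proj(s,c2w((0,.06,.02)))); print(u,v)
x0=max(u-65,0);y0=max(v-60,0); print(x0,y0)
cv2.imwrite('pics/crop6.png',cv2.resize(s['img'][y0:y0+120,x0:x0+150,::-1],None,fx=5,fy=5,interpolation=cv2.INTER_CUBIC))
for y in (65,85,103):
  print(y,[(x,int(np.mean(cv2.getRectSubPix(s['img'].astype(np.float32),(1,1),tuple(proj(s,c2w((x/1e3,y/1e3,.022)))))))) for x in [*range(-40,-28,2),0,*range(28,46,1)]])
E
```

```text
t 10.05 tcp_c mm [ 41.8  29.9 205.9] z [ 0.011  0.001 -1.   ] x [-0.2    0.98  -0.001] Fc [ 1.03  0.14 -0.61] Mc [-0.011 -0.113  0.022] op 50.6 ff 0.0 q [-0.06  0.78 -0.14  1.51  0.13  0.85  0.17]
247 157
182 97
65 [(-40, 91), (-38, 91), (-36, 107), (-34, 227), (-32, 239), (-30, 240), (0, 239), (28, 238), (29, 235), (30, 199), (31, 97), (32, 61), (33, 61), (34, 61), (35, 64), (36, 96), (37, 161), (38, 206), (39, 204), (40, 186), (41, 117), (42, 100), (43, 100), (44, 100), (45, 100)]
85 [(-40, 94), (-38, 94), (-36, 132), (-34, 235), (-32, 240), (-30, 240), (0, 240), (28, 237), (29, 236), (30, 213), (31, 122), (32, 58), (33, 59), (34, 59), (35, 60), (36, 85), (37, 155), (38, 211), (39, 209), (40, 194), (41, 124), (42, 105), (43, 105), (44, 104), (45, 104)]
103 [(-40, 96), (-38, 96), (-36, 164), (-34, 237), (-32, 240), (-30, 240), (0, 240), (28, 239), (29, 238), (30, 216), (31, 99), (32, 54), (33, 54), (34, 54), (35, 54), (36, 92), (37, 176), (38, 210), (39, 214), (40, 199), (41, 135), (42, 107), (43, 106), (44, 107), (45, 106)]
```

View pics/crop6.png

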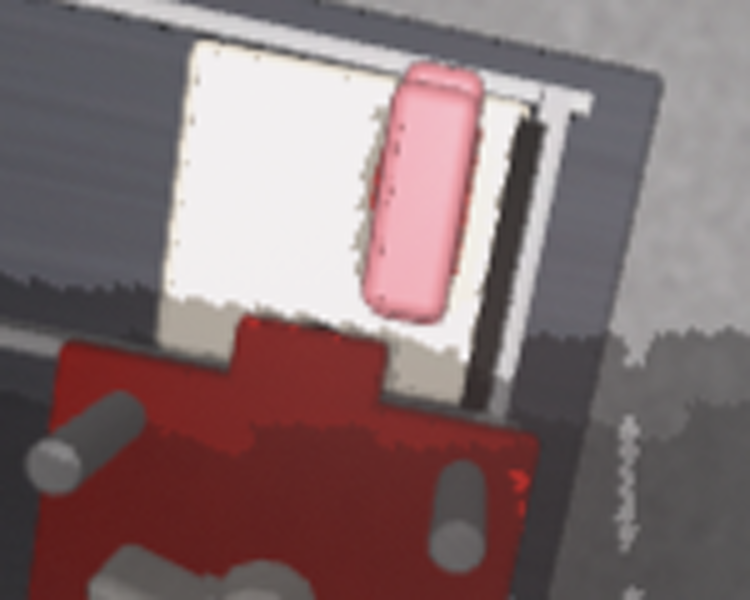

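The crop shows a dark band about 5 px wide between the foot and the stop, running from (530,120) to (478,400). I have to decide whether it is a gap or a shadow.

```bash
python3 - <<'E'
from h import *
s=ld('w2'); k=lambda p:(p[0]/5+182,p[1]/5+97)
for n,p,z in [('foot TL',(195,42),.022),('foot TR',(530,100),.022),('foot BL',(162,345),.022),('foot R low',(465,400),.022),('stop in top',(547,125),.022),('stop in low',(490,400),.022),('post1',(53,467),.096),('post2',(457,547),.096),('plate TR',(660,78),.008),('railend',(592,100),.02)]:
    print(n,(w2c(onz(s,*k(p),z))*1e3).round(1))
print(s['extrinsics'].round(3).tolist())
E
```

```text
foot TL [-34.9 106.   22. ]
foot TR [ 32.9 108.6  22. ]
foot BL [-32.9  44.8  22. ]
foot R low [31.9 46.1 22. ]
stop in top [ 37.2 104.6  22. ]
stop in low [37.1 47.1 22. ]
post1 [-34.3  34.1  96. ]
post2 [33.8 33.9 96. ]
plate TR [ 59.1 118.8   8. ]
railend [ 45.3 111.2  20. ]
[[0.916, -0.383, -0.121, 0.625], [0.401, 0.881, 0.249, 0.108], [0.012, -0.277, 0.961, 0.341], [0.0, 0.0, 0.0, 1.0]]
```

```bash
python3 - <<'E'
from h import *
def pr(f,y,z,xs):
  s=ld(f); print(f,y,z,[(x,int(np.mean(cv2.getRectSubPix(s['img'].astype(np.float32),(1,1),tuple(proj(s,c2w((x/1e3,y/1e3,z)))))))) for x in xs])
for y in (70,85,100):
  pr('wrist0',y,.008,range(14,46,1))
for y in (70,100): pr('w2',y,.008,range(24,46,1))
for y in (70,100): pr('wrist0',y,.022,[*range(-82,-70),*range(-14,-2)])
E
```

```text
wrist0 70 0.008 [(14, 87), (15, 87), (16, 87), (17, 87), (18, 87), (19, 87), (20, 87), (21, 88), (22, 88), (23, 88), (24, 88), (25, 88), (26, 88), (27, 85), (28, 74), (29, 56), (30, 53), (31, 44), (32, 43), (33, 43), (34, 44), (35, 43), (36, 47), (37, 96), (38, 159), (39, 193), (40, 190), (41, 175), (42, 112), (43, 92), (44, 89), (45, 89)]
wrist0 85 0.008 [(14, 88), (15, 88), (16, 88), (17, 88), (18, 88), (19, 88), (20, 87), (21, 87), (22, 88), (23, 88), (24, 89), (25, 89), (26, 89), (27, 88), (28, 84), (29, 78), (30, 64), (31, 49), (32, 41), (33, 40), (34, 41), (35, 40), (36, 52), (37, 90), (38, 149), (39, 192), (40, 189), (41, 161), (42, 118), (43, 90), (44, 91), (45, 91)]
wrist0 100 0.008 [(14, 86), (15, 86), (16, 86), (17, 86), (18, 86), (19, 86), (20, 86), (21, 85), (22, 85), (23, 86), (24, 86), (25, 86), (26, 86), (27, 86), (28, 85), (29, 79), (30, 54), (31, 45), (32, 40), (33, 38), (34, 37), (35, 38), (36, 39), (37, 91), (38, 161), (39, 194), (40, 191), (41, 174), (42, 123), (43, 92), (44, 86), (45, 87)]
w2 70 0.008 [(24, 171), (25, 226), (26, 235), (27, 235), (28, 237), (29, 
[... 306 characters left out ...]
), (35, 54), (36, 65), (37, 124), (38, 191), (39, 213), (40, 207), (41, 173), (42, 121), (43, 102), (44, 102), (45, 102)]
wrist0 70 0.022 [(-82, 81), (-81, 81), (-80, 81), (-79, 100), (-78, 152), (-77, 199), (-76, 221), (-75, 225), (-74, 225), (-73, 225), (-72, 225), (-71, 225), (-14, 225), (-13, 225), (-12, 225), (-11, 221), (-10, 200), (-9, 149), (-8, 80), (-7, 78), (-6, 84), (-5, 86), (-4, 86), (-3, 86)]
wrist0 100 0.022 [(-82, 80), (-81, 80), (-80, 80), (-79, 106), (-78, 158), (-77, 211), (-76, 225), (-75, 225), (-74, 225), (-73, 225), (-72, 225), (-71, 225), (-14, 225), (-13, 225), (-12, 224), (-11, 216), (-10, 186), (-9, 132), (-8, 82), (-7, 86), (-6, 85), (-5, 86), (-4, 86), (-3, 86)]
```

```bash
python3 - <<'E'
from h import *
def pr(f,pts):
  s=ld(f); return [int(np.mean(cv2.getRectSubPix(s['img'].astype(np.float32),(1,1),tuple(proj(s,c2w(np.array(p)/1e3)))))) for p in pts]
for f,x in (('wrist0',10),('wrist0',-88),('w2',-45)):
  print(f,x,list(zip(range(100,120),pr(f,[(x,y,20) for y in range(100,120)]))))
print(list(zip(range(34,46),pr('wrist0',[(-88,y,20) for y in range(34,46)]))))
print('foot y edge',list(zip(range(100,112),pr('w2',[(-20,y,22) for y in range(100,112)]))))
# side camera, initial foot
for y in (85,103): print('side0',y,list(zip(range(-16,0),pr('side0',[(x,y,22) for x in range(-16,0)]))),list(zip(range(-84,-70),pr('side0',[(x,y,22) for x in range(-84,-70)]))))
for y in (85,103): print('side7 -x',y,list(zip(range(-44,-28),pr('sd7',[(x,y,22) for x in range(-44,-28)]))))
snap('side','sd8'); snap('scene','sc8')
for y in (85,103): print('sd8 -x',y,list(zip(range(-44,-28),pr('sd8',[(x,y,22) for x in range(-44,-28)]))),list(zip(range(24,46),pr('sd8',[(x,y,22) for x in range(24,46)]))))
E
```

```text
wrist0 10 [(100, 86), (101, 87), (102, 89), (103, 90), (104, 88), (105, 85), (106, 72), (107, 50), (108, 85), (109, 149), (110, 193), (111, 197), (112, 182), (113, 124), (114, 90), (115, 86), (116, 85), (117, 83), (118, 95), (119, 123)]
wrist0 -88 [(100, 80), (101, 81), (102, 83), (103, 83), (104, 82), (105, 81), (106, 78), (107, 65), (108, 78), (109, 128), (110, 172), (111, 185), (112, 177), (113, 138), (114, 88), (115, 83), (116, 83), (117, 82), (118, 87), (119, 121)]
w2 -45 [(100, 93), (101, 93), (102, 94), (103, 95), (104, 96), (105, 94), (106, 94), (107, 89), (108, 97), (109, 160), (110, 201), (111, 206), (112, 195), (113, 139), (114, 94), (115, 93), (116, 93), (117, 95), (118, 91), (119, 95)]
[(34, 82), (35, 81), (36, 82), (37, 99), (38, 141), (39, 172), (40, 181), (41, 170), (42, 134), (43, 89), (44, 82), (45, 83)]
foot y edge [(100, 240), (101, 240), (102, 240), (103, 240), (104, 240), (105, 238), (106, 228), (107, 181), (108, 132), (109, 167), (110, 206), (111, 211)]
side0 85 [(-16, 195), (-15, 202), (-14, 206), (-13, 209), (-12, 206), (-11, 203), (-10, 188), (-9, 151), (-8,
[... 1147 characters left out ...]
, 225), (-30, 223), (-29, 222)] [(24, 136), (25, 158), (26, 177), (27, 196), (28, 207), (29, 200), (30, 191), (31, 158), (32, 110), (33, 64), (34, 66), (35, 77), (36, 91), (37, 116), (38, 140), (39, 150), (40, 139), (41, 127), (42, 112), (43, 97), (44, 82), (45, 81)]
sd8 -x 103 [(-44, 81), (-43, 80), (-42, 79), (-41, 78), (-40, 79), (-39, 82), (-38, 84), (-37, 106), (-36, 130), (-35, 155), (-34, 184), (-33, 213), (-32, 227), (-31, 226), (-30, 225), (-29, 224)] [(24, 202), (25, 213), (26, 219), (27, 225), (28, 218), (29, 212), (30, 195), (31, 153), (32, 112), (33, 91), (34, 80), (35, 69), (36, 90), (37, 113), (38, 132), (39, 140), (40, 147), (41, 137), (42, 114), (43, 90), (44, 85), (45, 82)]
```

Both cameras put the foot's -x end at -34.8 mm (home is -35), 43.4 mm moved, and it stalled hard at 10 N. I take it as home; the dark band is shading. On to the nut: I straddle its +x wing with the tool's x axis pointing at the stud.

Emit:
send_rows(motion=[{"x": 0,"y": 0,"z": 0,"rx": 0,"ry": 0,"rz": -0.14,"jaw": 2},{"x": 0,"y": 0,"z": 0,"rx": 0,"ry": 0,"rz": -0.14,"jaw": 2},{"x": 0,"y": 0,"z": 0,"rx": 0,"ry": 0,"rz": -0.14,"jaw": 2},{"x": 0,"y": 0,"z": 0,"rx": 0,"ry": 0,"rz": -0.14,"jaw": 2},{"x": 0,"y": 0,"z": 0,"rx": 0,"ry": 0,"rz": -0.14,"jaw": 2}])

```text
clock: 10.7
tool_pos: [0.6505, 0.0438, 0.2008]
eef_rot: [0.224, 0.975, 0.001, -0.001]
contact_force: [0.5, 0.0, 0.5]
opening: 0.227
finger_force: 0.0
```

Emit:
send_rows(motion=[{"x": 0,"y": 0,"z": 0,"rx": 0,"ry": 0,"rz": -0.14,"jaw": 2},{"x": 0,"y": 0,"z": 0,"rx": 0,"ry": 0,"rz": -0.14,"jaw": 2},{"x": 0,"y": 0,"z": 0,"rx": 0,"ry": 0,"rz": -0.14,"jaw": 2},{"x": 0,"y": 0,"z": 0,"rx": 0,"ry": 0,"rz": -0.14,"jaw": 2},{"x": 0,"y": 0,"z": 0,"rx": 0,"ry": 0,"rz": 0,"jaw": 2}])

```text
clock: 11.2
tool_pos: [0.6506, 0.0434, 0.2007]
eef_rot: [-0.051, 0.999, 0.001, -0.001]
contact_force: [-0.5, -0.2, 0.1]
opening: 0.226
finger_force: 0.0
```

```bash
python3 - <<'E'
from h import *
show(); delta((.0223,-.0057,.125),(0,0,-1),(-.969,.247,0))
E
```

```text
t 11.2 tcp_c mm [ 35.9  31.4 200.7] z [-0.001  0.002 -1.   ] x [-0.994  0.107  0.001] Fc [-0.56 -0.12  0.14] Mc [ 0.055 -0.07  -0.033] op 19.9 ff 0.0 q [ 0.12  0.82 -0.49  1.51  0.44  0.92  1.16]
shift cm [ 0.95 -3.85  7.56] rot [ 0.002 -0.001  0.142] per row [ 0.19 -0.77  1.51] [ 0.    -0.     0.028]
```

Emit:
send_rows(motion=[{"x": 0.19,"y": -0.77,"z": 1.5,"rx": 0,"ry": 0,"rz": 0,"jaw": 2},{"x": 0.19,"y": -0.77,"z": 1.5,"rx": 0,"ry": 0,"rz": 0,"jaw": 2},{"x": 0.19,"y": -0.77,"z": 1.5,"rx": 0,"ry": 0,"rz": 0,"jaw": 2},{"x": 0.19,"y": -0.77,"z": 1.5,"rx": 0,"ry": 0,"rz": 0.07,"jaw": 2},{"x": 0.19,"y": -0.77,"z": 1.5,"rx": 0,"ry": 0,"rz": 0.07,"jaw": 2}])

```text
clock: 11.7
tool_pos: [0.6447, 0.0041, 0.1254]
eef_rot: [0.022, 1.0, 0.001, -0.0]
contact_force: [-0.3, -0.7, -0.0]
opening: 0.231
finger_force: 0.0
```

```bash
python3 - <<'E'
from h import *
show(); delta((.0223,-.0057,.0635),(0,0,-1),(-.969,.247,0))
s=snap('wrist','w3'); im=s['img']; r=2
print([np.round(proj(s,c2w(p)),0).tolist() for p in [(.0295,-.0076,.078),(-.0295,.0076,.078),(0,0,.09)]])
cv2.imwrite('pics/w3c.png',im[:,:,::-1])
E
```

```text
t 11.7 tcp_c mm [ 22.   -5.9 125.4] z [-0.     0.002 -1.   ] x [-0.968  0.252  0.001] Fc [-0.47 -0.59 -0.  ] Mc [ 0.078 -0.131 -0.025] op 20.4 ff 0.0 q [ 0.14  0.89 -0.41  1.59  0.47  0.75  1.05]
shift cm [-0.03  0.02  6.19] rot [ 0.002 -0.001 -0.005] per row [-0.01  0.    1.24] [ 0.    -0.    -0.001]
[[281.0, 251.0], [281.0, 157.0], [281.0, 212.0]]
```

View pics/w3c.png

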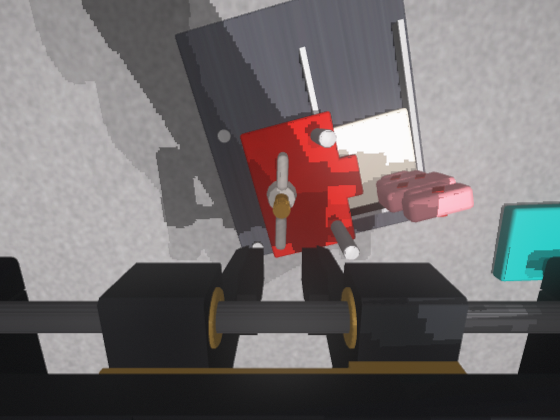

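The wing runs straight up the picture at column 282, from (282,157) to (281,251), exactly as predicted. The fingers straddle it, with the post at (350,252) clear. Descending, then closing to a loose cage.

Emit:
send_rows(motion=[{"x": 0,"y": 0,"z": 1.3,"rx": 0,"ry": 0,"rz": 0,"jaw": 2},{"x": 0,"y": 0,"z": 1.3,"rx": 0,"ry": 0,"rz": 0,"jaw": 2},{"x": 0,"y": 0,"z": 1.3,"rx": 0,"ry": 0,"rz": 0,"jaw": 2},{"x": 0,"y": 0,"z": 1.3,"rx": 0,"ry": 0,"rz": 0,"jaw": 2},{"x": 0,"y": 0,"z": 0.9,"rx": 0,"ry": 0,"rz": 0,"jaw": 2}])

```text
clock: 12.25
tool_pos: [0.6446, 0.0043, 0.0635]
eef_rot: [0.019, 1.0, 0.001, -0.001]
contact_force: [1.0, -0.6, -0.1]
opening: 0.225
finger_force: 0.0
```

Emit:
send_rows(motion=[{"x": 0,"y": 0,"z": 0,"rx": 0,"ry": 0,"rz": 0,"jaw": 1.1},{"x": 0,"y": 0,"z": 0,"rx": 0,"ry": 0,"rz": 0,"jaw": 1.1},{"x": 0,"y": 0,"z": 0,"rx": 0,"ry": 0,"rz": 0,"jaw": 1.1},{"x": 0,"y": 0,"z": 0,"rx": 0,"ry": 0,"rz": 0,"jaw": 1.1},{"x": 0,"y": 0,"z": 0,"rx": 0,"ry": 0,"rz": 0,"jaw": 1.1}])

```text
clock: 12.75
tool_pos: [0.6454, 0.0039, 0.0655]
eef_rot: [0.019, 1.0, 0.001, 0.0]
contact_force: [-0.1, 1.5, -0.6]
opening: 0.126
finger_force: 0.0
```

```bash
cat >> h.py <<'E'
def tq(n=1):
    st=get_state(); p=st['tool_pos']-O; F=st['contact_force']; M=st['moment']; x=RC.inv().apply(Ro.from_quat(st['eef_rot']).as_matrix()[:,0])
    a=np.arctan2(-x[1],-x[0]); tau=M[2]+p[0]*F[1]-p[1]*F[0]; pc=w2c(st['tool_pos'])*1e3
    e=np.array([np.cos(a),np.sin(a)]); r=e@pc[:2]; off=-e[1]*pc[0]+e[0]*pc[1]
    # force in tool frame
    Ft=Ro.from_quat(st['eef_rot']).inv().apply(F)
    print('t %.2f ang %.3f r %.1f off %.1f z %.1f TORQUE %.3f Mz %.3f Ft'%(st['clock'],a,r,off,pc[2],tau,M[2]),Ft.round(1),'op %.1f ff %.1f q7 %.2f q6 %.2f'%(st['opening']*88.1,st['finger_force'],st['q'][6],st['q'][5]))
    return a,r,off,pc[2]
def arc(da,n=5,r0=.0225,zlast=None):
    """next n rows turning clockwise da in all about the axis, 2.5 mm/rad down, starting from measured pose"""
    a,r,off,z=tq()
    d=da/n; th=np.array(0.)
    # tool frame: x inward, y = closing, z down. rows: shift first (in current frame), then turn
    y=RC.inv().apply(Ro.from_quat(get_state()['eef_rot']).as_matrix()[:,1])[:2]; s=np.sign(y@[np.sin(a),-np.cos(a)])
    print('row: x %.3f y %.3f z %.3f rz %.3f ; first-row fix x %.2f y %.2f'%(r0*100*(1-np.cos(d)), s*r0*100*np.sin(d), .25*d, d,(r/10-r0*100), off/10*s))
E
python3 - <<'E'
from h import *
show(); arc(.5)
E
```

```text
t 12.75 tcp_c mm [22.6 -6.2 65.5] z [ 0.     0.001 -1.   ] x [-0.969  0.246 -0.   ] Fc [ 0.22  1.52 -0.64] Mc [ 0.068 -0.112 -0.019] op 11.1 ff 0.0 q [ 0.12  0.98 -0.37  1.61  0.51  0.65  1.02]
t 12.75 ang -0.249 r 23.5 off -0.4 z 65.5 TORQUE 0.017 Mz -0.019 Ft [0.2 1.5 0.6] op 11.1 ff 0.0 q7 1.02 q6 0.65
row: x 0.011 y -0.225 z 0.025 rz 0.100 ; first-row fix x 0.10 y 0.04
```

Emit:
send_rows(motion=[{"x": 0.1,"y": -0.2,"z": 0.15,"rx": 0,"ry": 0,"rz": 0.1,"jaw": 1.1},{"x": 0.01,"y": -0.225,"z": 0.025,"rx": 0,"ry": 0,"rz": 0.1,"jaw": 1.1},{"x": 0.01,"y": -0.225,"z": 0.025,"rx": 0,"ry": 0,"rz": 0.1,"jaw": 1.1},{"x": 0.01,"y": -0.225,"z": 0.025,"rx": 0,"ry": 0,"rz": 0.1,"jaw": 1.1},{"x": 0.01,"y": -0.225,"z": 0.025,"rx": 0,"ry": 0,"rz": 0.1,"jaw": 1.1}])

```text
clock: 13.25
tool_pos: [0.6422, -0.0037, 0.063]
eef_rot: [0.267, 0.964, 0.003, 0.0]
contact_force: [1.3, 3.9, -0.5]
opening: 0.124
finger_force: 2.0
```

```bash
python3 -c "
from h import *
arc(.5)"
```

```text
t 13.25 ang -0.751 r 22.0 off 2.7 z 63.0 TORQUE 0.140 Mz 0.049 Ft [0.9 4.  0.6] op 10.9 ff 2.0 q7 0.66 q6 0.59
row: x 0.011 y -0.225 z 0.025 rz 0.100 ; first-row fix x -0.05 y -0.27
```

Free-running torque reads 0.14. I continue in 0.5 rad steps, reading while it moves.

Emit:
send_rows(motion=[{"x": 0.01,"y": -0.225,"z": 0.025,"rx": 0,"ry": 0,"rz": 0.1,"jaw": 1.1},{"x": 0.01,"y": -0.225,"z": 0.025,"rx": 0,"ry": 0,"rz": 0.1,"jaw": 1.1},{"x": 0.01,"y": -0.225,"z": 0.025,"rx": 0,"ry": 0,"rz": 0.1,"jaw": 1.1},{"x": 0.01,"y": -0.225,"z": 0.025,"rx": 0,"ry": 0,"rz": 0.1,"jaw": 1.1},{"x": 0.01,"y": -0.225,"z": 0.025,"rx": 0,"ry": 0,"rz": 0.1,"jaw": 1.1}])

```text
clock: 13.75
tool_pos: [0.6355, -0.0125, 0.0618]
eef_rot: [0.497, 0.868, 0.003, 0.001]
contact_force: [3.8, 1.6, -2.6]
opening: 0.124
finger_force: 2.1
```

```bash
python3 -c "
from h import *
arc(.5)"
```

```text
t 13.75 ang -1.251 r 22.2 off 2.7 z 61.8 TORQUE 0.045 Mz -0.045 Ft [-0.5  4.1  2.6] op 10.9 ff 2.1 q7 0.32 q6 0.54
row: x 0.011 y -0.225 z 0.025 rz 0.100 ; first-row fix x -0.03 y -0.27
```

Pushing contact sits at the wing tip (about 31 mm radius), so torque is close to tangential force × 31 mm, i.e. 4.05 N gives 0.125 Nm, matching free running. I step on, taking a force reading per call.

Emit:
send_rows(motion=[{"x": 0.01,"y": -0.18,"z": 0.02,"rx": 0,"ry": 0,"rz": 0.08,"jaw": 1.1},{"x": 0.01,"y": -0.18,"z": 0.02,"rx": 0,"ry": 0,"rz": 0.08,"jaw": 1.1},{"x": 0.01,"y": -0.18,"z": 0.02,"rx": 0,"ry": 0,"rz": 0.08,"jaw": 1.1},{"x": 0.01,"y": -0.18,"z": 0.02,"rx": 0,"ry": 0,"rz": 0.08,"jaw": 1.1},{"x": 0.01,"y": -0.18,"z": 0.02,"rx": 0,"ry": 0,"rz": 0.08,"jaw": 1.1}])

```text
clock: 14.25
tool_pos: [0.6274, -0.0164, 0.0608]
eef_rot: [0.66, 0.751, 0.003, 0.001]
contact_force: [4.9, -0.5, -3.5]
opening: 0.124
finger_force: 2.1
```

```bash
python3 -c "
from h import *
arc(.5)"
```

```text
t 14.25 ang -1.651 r 22.2 off 2.6 z 60.8 TORQUE 0.156 Mz 0.052 Ft [-1.1  4.8  3.5] op 10.9 ff 2.1 q7 0.06 q6 0.50
row: x 0.011 y -0.225 z 0.025 rz 0.100 ; first-row fix x -0.03 y -0.26
```

Emit:
send_rows(motion=[{"x": 0,"y": -0.135,"z": 0.015,"rx": 0,"ry": 0,"rz": 0.06,"jaw": 1.1},{"x": 0,"y": -0.135,"z": 0.015,"rx": 0,"ry": 0,"rz": 0.06,"jaw": 1.1},{"x": 0.01,"y": -0.135,"z": 0.015,"rx": 0,"ry": 0,"rz": 0.06,"jaw": 1.1},{"x": 0,"y": -0.135,"z": 0.015,"rx": 0,"ry": 0,"rz": 0.06,"jaw": 1.1},{"x": 0.01,"y": -0.135,"z": 0.015,"rx": 0,"ry": 0,"rz": 0.06,"jaw": 1.1}])

```text
clock: 14.75
tool_pos: [0.6207, -0.0169, 0.0601]
eef_rot: [0.764, 0.645, 0.002, 0.001]
contact_force: [4.1, -0.5, -3.4]
opening: 0.128
finger_force: 2.3
```

```bash
python3 -c "
from h import *
arc(.3)"
```

```text
t 14.75 ang -1.951 r 22.1 off 2.5 z 60.1 TORQUE 0.080 Mz -0.011 Ft [0.2 4.1 3.4] op 11.3 ff 2.3 q7 -0.14 q6 0.48
row: x 0.004 y -0.135 z 0.015 rz 0.060 ; first-row fix x -0.04 y -0.25
```

Emit:
send_rows(motion=[{"x": 0,"y": -0.135,"z": 0.03,"rx": 0,"ry": 0,"rz": 0.06,"jaw": 1.1},{"x": 0,"y": -0.135,"z": 0.03,"rx": 0,"ry": 0,"rz": 0.06,"jaw": 1.1},{"x": 0.01,"y": -0.135,"z": 0.02,"rx": 0,"ry": 0,"rz": 0.06,"jaw": 1.1},{"x": 0,"y": -0.135,"z": 0.02,"rx": 0,"ry": 0,"rz": 0.06,"jaw": 1.1},{"x": 0.01,"y": -0.135,"z": 0.02,"rx": 0,"ry": 0,"rz": 0.06,"jaw": 1.1}])

```text
clock: 15.25
tool_pos: [0.6151, -0.0156, 0.0592]
eef_rot: [0.852, 0.523, 0.003, 0.002]
contact_force: [4.9, -2.1, -1.7]
opening: 0.129
finger_force: 2.7
```

```bash
python3 -c "
from h import *
arc(.3)"
```

```text
t 15.25 ang -2.251 r 21.8 off 3.3 z 59.2 TORQUE 0.127 Mz 0.011 Ft [0.4 5.3 1.7] op 11.4 ff 2.7 q7 -0.33 q6 0.47
row: x 0.004 y -0.135 z 0.015 rz 0.060 ; first-row fix x -0.07 y -0.33
```

Emit:
send_rows(motion=[{"x": 0,"y": -0.135,"z": 0.015,"rx": 0,"ry": 0,"rz": 0.06,"jaw": 1.1},{"x": 0,"y": -0.135,"z": 0.015,"rx": 0,"ry": 0,"rz": 0.06,"jaw": 1.1},{"x": 0.01,"y": -0.135,"z": 0.015,"rx": 0,"ry": 0,"rz": 0.06,"jaw": 1.1},{"x": 0,"y": -0.135,"z": 0.015,"rx": 0,"ry": 0,"rz": 0.06,"jaw": 1.1},{"x": 0.01,"y": -0.135,"z": 0.015,"rx": 0,"ry": 0,"rz": 0.06,"jaw": 1.1}])

```text
clock: 15.75
tool_pos: [0.6098, -0.0127, 0.0586]
eef_rot: [0.921, 0.389, 0.003, 0.002]
contact_force: [4.5, -3.8, -1.3]
opening: 0.126
finger_force: 3.1
```

```bash
python3 -c "
from h import *
arc(.3)"
```

```text
t 15.75 ang -2.552 r 21.4 off 3.8 z 58.6 TORQUE 0.198 Mz 0.071 Ft [0.4 5.8 1.3] op 11.1 ff 3.1 q7 -0.52 q6 0.47
row: x 0.004 y -0.135 z 0.015 rz 0.060 ; first-row fix x -0.11 y -0.38
```

Force has clearly risen: finger force 2.1 → 3.1 and tangential 4.2 → 5.8 N. That is about +0.05 Nm, or about 20–25 N on the pad, roughly 0.65 rad past touch. I stop here, release and withdraw.

Emit:
send_rows(motion=[{"x": 0,"y": 0.2,"z": 0,"rx": 0,"ry": 0,"rz": 0,"jaw": 1.1},{"x": 0,"y": 0.2,"z": 0,"rx": 0,"ry": 0,"rz": 0,"jaw": 1.6},{"x": 0,"y": 0,"z": 0,"rx": 0,"ry": 0,"rz": 0,"jaw": 2.2},{"x": 0,"y": 0,"z": 0,"rx": 0,"ry": 0,"rz": 0,"jaw": 2.2},{"x": 0,"y": 0,"z": 0,"rx": 0,"ry": 0,"rz": 0,"jaw": 2.2}])

```text
clock: 16.25
tool_pos: [0.6086, -0.0135, 0.0575]
eef_rot: [0.92, 0.391, -0.0, -0.001]
contact_force: [-0.3, -0.2, 0.0]
opening: 0.25
finger_force: 0.0
```

```bash
python3 -c "
from h import *
show();arc(.3)"
```

```text
t 16.25 tcp_c mm [-17.  -15.6  57.5] z [-0.001  0.002 -1.   ] x [0.829 0.559 0.   ] Fc [-0.29 -0.11  0.02] Mc [ 0.029  0.095 -0.013] op 22.0 ff 0.0 q [-0.15  0.95  0.18  1.75 -0.33  0.48 -0.52]
t 16.25 ang -2.548 r 22.8 off 3.4 z 57.5 TORQUE -0.015 Mz -0.013 Ft [-0.3 -0.1 -0. ] op 22.0 ff 0.0 q7 -0.52 q6 0.48
row: x 0.004 y -0.135 z 0.015 rz 0.060 ; first-row fix x 0.03 y -0.34
```

Free of the nut with zero force. Raising straight up, then I check the final nut angle and the foot numerically.

Emit:
send_rows(motion=[{"x": 0,"y": 0,"z": -1.5,"rx": 0,"ry": 0,"rz": 0,"jaw": 2.2},{"x": 0,"y": 0,"z": -2.5,"rx": 0,"ry": 0,"rz": 0,"jaw": 2.2},{"x": 0,"y": 0,"z": -4,"rx": 0,"ry": 0,"rz": 0,"jaw": 2.2},{"x": 0,"y": 0,"z": -4,"rx": 0,"ry": 0,"rz": 0,"jaw": 2.2},{"x": -1,"y": 0,"z": -3,"rx": 0,"ry": 0,"rz": 0,"jaw": 2.2}])

```text
clock: 16.75
tool_pos: [0.6035, -0.02, 0.2111]
eef_rot: [0.92, 0.392, 0.002, -0.0]
contact_force: [0.2, 0.3, -0.2]
opening: 0.247
finger_force: 0.0
```

```bash
python3 - <<'E'
from h import *
show(); s=snap('wrist','w9'); d=ld('sd8'); t=snap('side','sd9')
im=s['img'].astype(np.float32)
def ang(s,zt):
    best=[]
    for a in np.radians(np.arange(0,180,2)):
        v=[]
        for r in (18,24,28):
            for sg in (1,-1):
                p=proj(s,c2w((sg*r*np.cos(a)/1e3,-sg*r*np.sin(a)/1e3,zt))); c=cv2.getRectSubPix(s['img'].astype(np.float32),(1,1),p)[0,0]; v.append(c[1]-abs(c[0]-c[1]))
        best.append((np.mean(v),a))
    return sorted(best)[-4:]
print('nut angle mod pi',[(round(float(b),1),round(float(a),2)) for b,a in ang(s,.073)],'check on wrist0',[(round(float(b),1),round(float(a),2)) for b,a in ang(ld('wrist0'),.0785)])
for nm,q in(('sd8',d),('sd9',t)):
  g=q['img'].astype(np.float32)
  print(nm,[int(cv2.getRectSubPix(g,(1,1),proj(q,c2w((x/1e3,.095,.022)))).mean()) for x in [*range(-40,-30),*range(26,42)]])
E
```

```text
t 16.75 tcp_c mm [-23.3 -20.9 211.1] z [ 0.004  0.001 -1.   ] x [0.828 0.56  0.004] Fc [ 0.26  0.25 -0.16] Mc [-0.004  0.013 -0.027] op 21.7 ff 0.0 q [-0.2   0.72  0.28  1.69 -0.27  0.76 -0.56]
nut angle mod pi [(161.6, 2.3), (174.3, 2.41), (174.5, 2.34), (178.3, 2.37)] check on wrist0 [(93.3, 0.21), (97.9, 0.24), (99.3, 0.31), (100.5, 0.28)]
sd8 [78, 78, 96, 115, 137, 169, 200, 217, 221, 224, 204, 202, 198, 189, 155, 120, 91, 69, 48, 61, 84, 107, 127, 146, 150, 128]
sd9 [77, 76, 94, 113, 136, 166, 197, 214, 218, 222, 201, 199, 195, 186, 153, 118, 89, 67, 45, 59, 82, 105, 125, 145, 148, 127]
```

Nut at 2.37 rad, foot unmoved with its -x end at -35 mm, and the arm clear. Handing in.

```bash
python3 -c "
from h import *
print(finish_job())"
```

```text
the job is handed in; nothing more can be done
None
```

The ceramic is against the end stop and the wing nut is tightened to about 2.37 rad, which I estimate at 20–25 N on the pad. The job is handed in at 16.8 s with the arm clear, though the pictures show an unexplained dark band about 5 mm wide at the stop; I judged the foot home from its rear edge (both cameras within 0.5 mm) and the hard stall at 10.5 N.

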